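# Turn the dry painted tile over for its second side

## Task

The paint on the blue tile is dry. Take the blue tile from its drying block and turn it over onto the grey painting mat, so that it lies flat on the mat with its bare wooden face up, ready for painting. It may be tipped over from its edge on the mat, but do not drop it from higher up, and leave the red and yellow tiles as they lie.

Things in the scene. Friction and masses are not known exactly. Their poses are not given: they have to be found in the camera images.
- blue_tile_centre (a point): square wooden tile, 64 x 64 x 16 mm, about 70 g, one face painted blue with a white daisy, the other bare wood. Starts painted face up on a fixed dark wooden drying block (46 mm square, 25 mm high), its edges overhanging by at least 7 mm. Point: the tile's centre, mid-thickness (33 mm above the table at the start); x, y along its edges, z out of the painted face. Stood on edge, it stays until tipped 14 degrees
- red_tile_centre (a point): square wooden tile, 64 x 64 x 16 mm, about 70 g, one face painted red with a white daisy, the other bare wood. Starts painted face up on a fixed dark wooden drying block (46 mm square, 25 mm high), its edges overhanging by at least 7 mm. Point: the tile's centre, mid-thickness (33 mm above the table at the start); x, y along its edges, z out of the painted face. Leave it alone
- yellow_tile_centre (a point): square wooden tile, 64 x 64 x 16 mm, about 70 g, one face painted yellow with a white daisy, the other bare wood. Starts painted face up on a fixed dark wooden drying block (46 mm square, 25 mm high), its edges overhanging by at least 7 mm. Point: the tile's centre, mid-thickness (33 mm above the table at the start); x, y along its edges, z out of the painted face. Leave it alone
- mat: grey painting mat, fixed flat on the table at its left, 170 mm (x) by 180 mm (y), 3 mm thick; origin at the centre of its underside, on the table; x and y along its sides, z up
Things that resemble listed ones, but are neither listed nor needed, are in the scene too. What is shaped like the part that bears blue_tile_centre but green is not meant.

How it is judged:
At the end, for the whole second after the job is handed in: The blue tile lies still and flat on the mat (within 10 degrees) with the painted face down and the bare face up, its centre no more than 70 mm from the mat's centre along the mat's x and 75 mm along its y (angle between blue_tile_centre's own z axis and vertical above 2.97 rad and height (world z) of blue_tile_centre below 0.017 m and x of blue_tile_centre in the frame of mat between -0.07 and 0.07 m and y of blue_tile_centre in the frame of mat between -0.075 and 0.075 m and linear speed of blue_tile below 0.02 m/s); the robot touches nothing.
It fails at once if the red tile was shifted by more than 15 mm (distance of red_tile_centre from where it was at the start of the episode above 0.015 m).
It fails at once if the yellow tile was shifted by more than 15 mm (distance of yellow_tile_centre from where it was at the start of the episode above 0.015 m).
It fails at once if the blue tile was let go with its centre more than 70 mm above the table (height (world z) of blue_tile_centre above 0.07 m and contact force between blue_tile and the fingers below 0.05 N).
It also fails if it takes over 51 s, if anything falls off the work surface, if the arm or the gripper's body presses on something with over 40 N, if the wrist force passes 120 N, or if a joint passes its speed limit or range.

## Robot

A 6-joint arm with a two-finger parallel gripper is mounted at the origin on a cart in front of the work surface, level with it; the furniture and walls round the work are solid. World frame = base frame: x ahead of the robot, y to its left, z up, the work surface at z = 0. Lengths are in m, angles in rad, forces in N, time in s.
With the tool pointing down it reaches from about 0.425 to 0.925 m from the base axis. Payload 12.5 kg.
Tool frame: the origin (TCP) lies at the very end of the fingers, on their centre line; the grasp point (between the pads) lies 19 mm behind it; z points along the fingers, y is the direction in which the jaws open and shut (so a half turn about z gives the same grasp; the last joint's range is limited). The gripper opens to 85 mm and grips with 20 to 120 N. Pads are 22 mm wide; open, the fingers measure 114 mm over their backs; the gripper's body (76 mm by 85 mm) begins 54 mm behind the grasp point. The pads swing forward as they close: fully open they stand 13 mm farther back than shut.
Start: joints at [1.074, 0.491, 1.559, -0, 1.092, -0.106], TCP at [0.238, 0.578, 0.231] pointing down, gripper open.
Joint ranges: [-3.1, 3.1], [-0.84, 2.19], [0.05, 2.79], [-1.13, 4.28], [0.06, 2.93], [-2.69, 2.69]. Speed limits (rad/s): [2.22, 2.22, 2.79, 3.14, 3.14, 3.14].

## Interface

Orientations are given as a 3x3 rotation matrix whose columns are the frame's x, y, z axes.
In Python, from station import bot, effector, kin, status, optics gives the robot as it stands. The module is installed in compiled form; this text tells all that it offers. Calls block until the motion is done:
- bot.reach(position, orientation): joint-space move of the TCP to a pose.
- bot.move_l(position, velocity=0.15, ori=None): straight line of the TCP; ori=None keeps the orientation; velocity is the mean speed in m/s.
- bot.set_joints(angles): joint-space move.
- effector.set_gripper(opening, squeeze=None): finger opening in m; squeeze is the grip in N (None keeps the last); returns when the fingers have stopped.
- bot.sleep(seconds).
- kin.ik(position, orientation): joint angles nearest the present ones, or None.
- status.get_obs(): the state.
- optics.read_camera(name): name is "scene" or "top" or "wrist"; returns the picture (384x512x3 uint8, red, green, blue); there is no depth.
- optics.get_calibration(name): a dict with "fx", "fy", "cx", "cy" (pixels), "R" (3x3) and "t" (3): a world point X has camera coordinates R X + t. Camera axes: x right, y down, z forward; pixel columns grow to the right and rows downward; lengths in m; the calibration is good to about 2 mm. A picture is of the moment at which its call begins: read the wrist's pose just before it. get_calibration takes no time and is no camera call; for the wrist camera it gives the pose at the moment of the call.
A pose or a line that the arm cannot do raises bot.Unreachable and nothing moves.
- bot.hand_in(): hands the job in, once; it reports no verdict.
The state is a dict: "time_s": time; "joints": joint angles; "joint_vel": joint speeds; "joint_efforts": joint torques, N m; "eef_pos": TCP position; "orientation": TCP orientation; "ft_force": force on the tool from outside, world axes, zero at the start; "ft_torque": the same for the moment, N m; "gripper_width": finger opening in m.
Only numpy, scipy, OpenCV 4.12 (cv2) and the standard library are available. Lean on these libraries where they do the work, as an engineer would, in place of code of your own. Each camera call takes 0.05 s, during which the arm holds its last target.

## Working session

There is one attempt and no reset: what is moved stays moved. The work goes in short steps, each a Python script; the robot and the scene stay as the last script left them, time stands still between calls to the robot, and variables do not carry over. Pictures are saved under pics/ and viewed, and the job is handed in when it is done.

```bash
mkdir -p pics; python3 - <<'E'
from station import bot, effector, kin, status, optics
import cv2
for n in("scene","top"):
    cv2.imwrite(f"pics/{n}0.png",optics.read_camera(n)[:,:,::-1])
    print(n,optics.get_calibration(n))
s=status.get_obs();print(s)
E
```

```text
scene {'fx': 418.769199798605, 'fy': 418.769199798605, 'cx': 265.4053266553257, 'cy': 192.08702080068704, 'R': array([[ 0.44500985, -0.8953457 , -0.01795329],
       [-0.4461245 , -0.20426324, -0.87134922],
       [ 0.77649157,  0.39576839, -0.49033481]]), 't': array([-0.45653766,  0.18915024,  0.91337653])}
top {'fx': 433.1588794419569, 'fy': 433.1588794419569, 'cx': 259.62552646774174, 'cy': 192.5362868400247, 'R': array([[-4.08712479e-02, -9.99164277e-01, -5.37937745e-04],
       [-9.76421301e-01,  4.00551422e-02, -2.12125031e-01],
       [ 2.11969300e-01, -8.14456087e-03, -9.77242386e-01]]), 't': array([-0.26026399,  0.4750819 ,  1.34509032])}
{'time_s': 0.1, 'joints': array([ 1.07434764e+00,  4.91466542e-01,  1.55937271e+00,  3.34649365e-06,
        1.09167965e+00, -1.05598578e-01]), 'joint_vel': array([ 0.00105514, -0.00374691, -0.00204622,  0.00111855,  0.00202179,
        0.00043768]), 'joint_efforts': array([ 3.84261279e-03, -6.19448090e+01, -2.62029576e+01, -6.56858265e-05,
        2.90301388e-03, -3.92316537e-06]), 'eef_pos': array([0.2379972 , 0.57771027, 0.23081195]), 'orientation': array([[-9.24584913e-01,  3.80975776e-01, -4.43791014e-04],
       [ 3.80976021e-01,  9.24584561e-01, -8.13020921e-04],
       [ 1.00581044e-04, -9.20780612e-04, -9.99999571e-01]]), 'ft_force': array([-0.45490694, -0.94726775,  0.04582087]), 'ft_torque': array([-0.00346891,  0.0323456 ,  0.0209962 ]), 'gripper_width': 0.08553316829938003}
```

View pics/scene0.png

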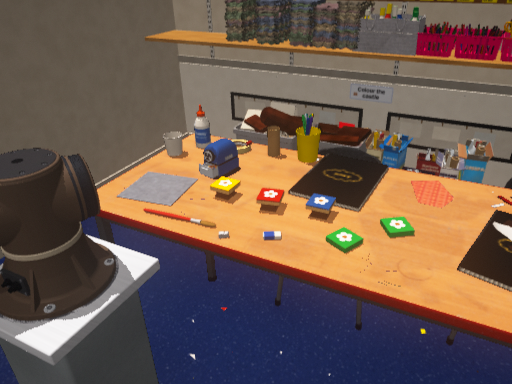

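View pics/top0.png

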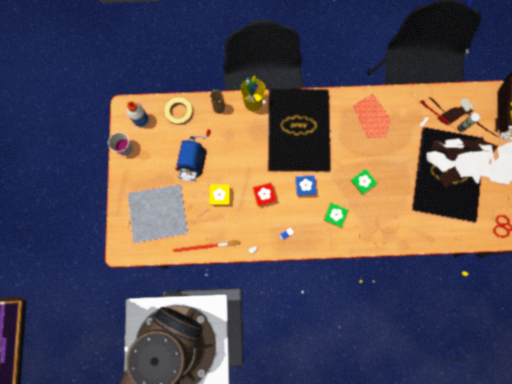

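Top view candidates for the blue tile are the blue/white-daisy tile (306,185), green tiles (364,181) and (337,215), the blue sharpener (190,158), and the blue-and-white eraser (287,233). The only square tile with blue paint and a daisy is at (306,185). Next I'll measure it and look at a close crop.

```bash
cat > h.py <<'E'
from station import bot, effector, kin, status, optics
import numpy as np, cv2
def ray(n,uv,z,c=None):
    c=c or optics.get_calibration(n); R=c["R"];o=-R.T@c["t"]
    d=R.T@np.array([(uv[0]-c["cx"])/c["fx"],(uv[1]-c["cy"])/c["fy"],1]); return o+d*(z-o[2])/d[2]
def quad(im,lo,hi,win,close=5):
    hsv=cv2.cvtColor(im,cv2.COLOR_RGB2HSV); m=cv2.inRange(hsv,lo,hi)
    w=np.zeros_like(m); x0,y0,x1,y1=win; w[y0:y1,x0:x1]=m[y0:y1,x0:x1]
    w=cv2.morphologyEx(w,cv2.MORPH_CLOSE,np.ones((close,close)))
    cs,_=cv2.findContours(w,cv2.RETR_EXTERNAL,cv2.CHAIN_APPROX_NONE)
    return max(cs,key=cv2.contourArea)
def rect(n,c,z,cal=None):
    P=np.array([ray(n,p,z,cal)[:2] for p in c[:,0,:]],np.float32)
    return cv2.minAreaRect(P*1000)
E
python3 - <<'E'
from h import *
im=optics.read_camera("top")
for k,lo,hi,w,z in(("blue",(100,90,40),(130,255,255),(290,170,325,200),.041),("red",(170,120,60),(180,255,255),(248,178,282,212),.041),("red0",(0,190,60),(6,255,255),(248,178,282,212),.041),("yellow",(22,180,120),(35,255,255),(200,178,240,210),.041),("mat",(0,0,60),(180,60,200),(120,180,195,250),.003)):
    try:
        c=quad(im,lo,hi,w); print(k,rect("top",c,z), cv2.boundingRect(c))
    except Exception as e: print(k,e)
b=im[130:260,100:400]
cv2.imwrite("pics/crop1.png",cv2.resize(b,None,fx=2.6,fy=2.6,interpolation=cv2.INTER_CUBIC)[:,:,::-1])
s=optics.read_camera("scene")[150:260,180:430]
cv2.imwrite("pics/crop2.png",cv2.resize(s,None,fx=3,fy=3,interpolation=cv2.INTER_CUBIC)[:,:,::-1])
E
```

```text
blue ((484.9981689453125, -430.47747802734375), (60.447357177734375, 60.12470626831055), 1.268667221069336) (296, 176, 20, 19)
red max() iterable argument is empty
red0 ((460.8368835449219, -295.3330078125), (61.859901428222656, 62.2076416015625), 12.04863452911377) (254, 183, 22, 22)
yellow ((466.5769348144531, -147.56207275390625), (65.13646697998047, 66.59725189208984), 88.51689147949219) (209, 184, 21, 21)
mat ((419.8110046386719, 61.646759033203125), (167.581298828125, 177.48316955566406), 7.852891445159912) (128, 185, 59, 58)
```

View pics/crop1.png

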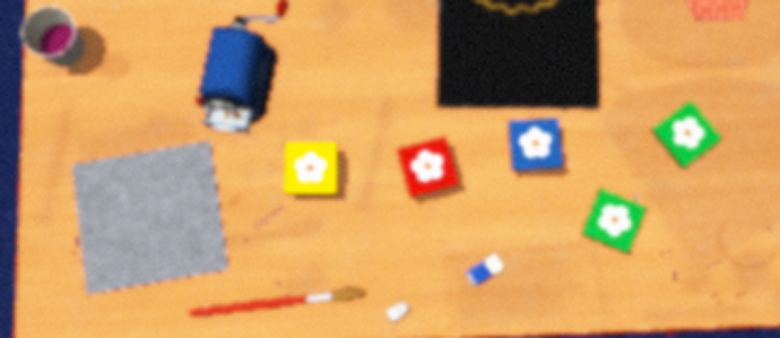

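View pics/crop2.png

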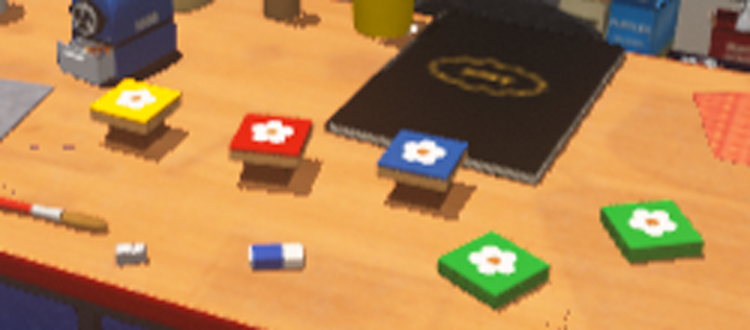

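```bash
python3 - <<'E'
from h import *
def ori(az,el,s):
    z=np.array([np.cos(az)*np.cos(el),np.sin(az)*np.cos(el),np.sin(el)])
    x=np.array([-np.cos(az)*np.sin(el),-np.sin(az)*np.sin(el),np.cos(el)])*s
    return np.column_stack([x,np.cross(z,x),z])
m=np.radians(7.85)
for k in range(12):
  for el in(0,-20):
    for s in(1,-1):
      az=m+k*np.pi/6
      R=ori(az,np.radians(el),s); d=np.array([np.cos(az),np.sin(az),0])
      p=np.array([.42,.062,.055])+.035*d+.019*d
      q=kin.ik(p,R)
      if q is not None: print(k*30,el,s,np.round(q,2), kin.ik(p+[0,0,.15],R) is not None)
for s in(1,-1):
  R=np.column_stack([[s,0,0],[0,-s,0],[0,0,-1.]]); print(s,[np.round(kin.ik([.485+o,-.43,.008],R),2) for o in(.018,-.018)])
  R=np.column_stack([[0,s,0],[s,0,0],[0,0,-1.]]); print('jaw x',s,[np.round(kin.ik([.485,-.43+o,.008],R),2) for o in(.018,-.018)])
E
```

```text
0 0 1 [-0.14  1.51  2.65  2.64  2.53 -1.99] True
0 0 -1 [-0.14  1.51  2.65  2.64  2.53  1.15] True
0 -20 1 [-0.13  1.21  2.71  2.87  1.98 -1.77] True
0 -20 -1 [-0.13  1.21  2.71  2.87  1.98  1.37] True
30 0 1 [-0.48  1.35  2.54  1.89  1.86 -2.28] True
30 0 -1 [-0.48  1.35  2.54  1.89  1.86  0.87] True
30 -20 1 [-0.43  1.08  2.6   2.15  1.5  -2.04] True
30 -20 -1 [-0.43  1.08  2.6   2.15  1.5   1.1 ] True
60 0 1 [-0.53  1.17  2.32  1.44  1.52 -1.91] True
60 0 -1 [-0.53  1.17  2.32  1.44  1.52  1.23] True
60 -20 1 [-0.49  0.95  2.37  1.54  1.21 -1.76] True
60 -20 -1 [-0.49  0.95  2.37  1.54  1.21  1.38] True
90 0 1 [-0.44  1.1   2.08  1.    1.55 -1.6 ] True
90 0 -1 [-0.44  1.1   2.08  1.    1.55  1.54] True
90 -20 1 [-0.41  0.91  2.14  1.    1.27 -1.49] True
90 -20 -1 [-0.41  0.91  2.14  1.    1.27  1.65] True
120 0 1 [-0.3   1.09  1.88  0.62  1.71 -1.47] True
120 0 -1 [-0.3   1.09  1.88  0.62  1.71  1.67] True
120 -20 1 [-0.28  0.92  1.95  0.59  1.44 -1.41] True
120 -20 -1 [-0.28  0.92  1.95  0.59  1.44  1.73] True
150 0 1 [-0.13  1.1   1.74  0.27  1.86 -1.49] True
150 0 -1 [-0.13  1.
[... 701 characters left out ...]
41 -1.78] True
240 -20 -1 [ 0.32  0.93  1.94 -0.81  1.41  1.36] True
330 0 1 [ 0.29  1.34  2.54  3.97  2.12 -1.05] True
330 0 -1 [0.29 1.34 2.54 3.97 2.12 2.09] True
330 -20 1 [ 0.25  1.07  2.59  3.74  1.65 -1.27] True
330 -20 -1 [0.25 1.07 2.59 3.74 1.65 1.87] True
1 [array([-0.81,  0.81,  1.63, -0.  ,  0.71,  0.76]), array([-0.85,  0.78,  1.7 , -0.  ,  0.66,  0.72])]
jaw x 1 [array([-0.81,  0.78,  1.7 , -0.  ,  0.66, -0.81]), array([-0.85,  0.8 ,  1.63, -0.  ,  0.71, -0.85])]
-1 [array([-0.81,  0.81,  1.63, -0.  ,  0.71, -2.38]), array([-0.85,  0.78,  1.7 , -0.  ,  0.66, -2.42])]
jaw x -1 [array([-0.81,  0.78,  1.7 , -0.  ,  0.66,  2.33]), array([-0.85,  0.8 ,  1.63, -0.  ,  0.71,  2.3 ])]
```

```bash
cat >> h.py <<'E'
def ori(az,el,s):
    z=np.array([np.cos(az)*np.cos(el),np.sin(az)*np.cos(el),np.sin(el)])
    x=np.array([-np.cos(az)*np.sin(el),-np.sin(az)*np.sin(el),np.cos(el)])*s
    return np.column_stack([x,np.cross(z,x),z])
DN=np.column_stack([[1,0,0],[0,-1,0],[0,0,-1.]])
E
python3 - <<'E'
from h import *
im=optics.read_camera("scene")
c=quad(im,(100,90,60),(130,255,255),(300,188,342,218)); print(cv2.boundingRect(c),rect("scene",c,.041))
bot.reach([.465,-.43,.22],DN)
cal=optics.get_calibration("wrist"); im=optics.read_camera("wrist")
cv2.imwrite("pics/w1.png",im[:,:,::-1])
c=quad(im,(100,90,40),(130,255,255),(0,0,512,384),15); print(cv2.boundingRect(c),rect("wrist",c,.041,cal)); print(status.get_obs()["time_s"])
E
```

```text
(306, 193, 30, 17) ((490.4969482421875, -429.9924621582031), (69.3318099975586, 62.81218719482422), 3.093757152557373)
(147, 311, 217, 45) ((251.40530395507812, -432.34051513671875), (67.20076751708984, 267.12554931640625), 0.08458783477544785)
3.8917
```

View pics/w1.png

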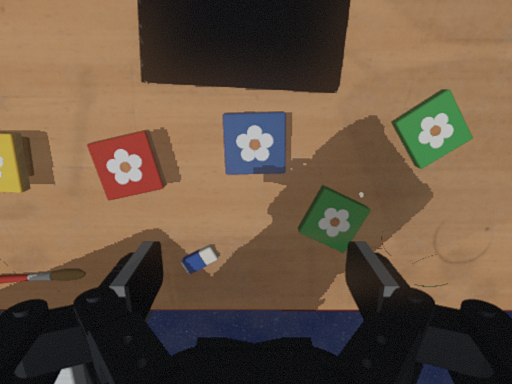

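The wrist view shows the blue daisy tile at (254,143), red at (126,166), the book above, and a green tile at (335,218). My contour caught the floor, so I'll redo it with a window and check clearance to the green tile.

```bash
python3 - <<'E'
from h import *
cal=optics.get_calibration("wrist"); im=optics.read_camera("wrist")
c=quad(im,(100,90,30),(130,255,255),(212,100,296,182),15); print(cv2.boundingRect(c),rect("wrist",c,.041,cal))
for p in((325,188),(300,222),(368,210)): print(p,ray("wrist",p,.016,cal))
for p in((142,82),(335,92)): print(p,ray("wrist",p,.01,cal))
E
```

```text
(223, 112, 62, 62) ((490.0887451171875, -431.28045654296875), (62.201168060302734, 61.535518646240234), 1.7395442724227905)
(325, 188) [ 0.43459682 -0.51340536  0.016     ]
(300, 222) [ 0.39192326 -0.48630654  0.016     ]
(368, 210) [ 0.4073897  -0.56613015  0.016     ]
(142, 82) [ 0.55112777 -0.3113089   0.01      ]
(335, 92) [ 0.54105657 -0.51835247  0.01      ]
```

```bash
python3 - <<'E'
from h import *
bot.move_l([.472,-.431,.07],.2); bot.move_l([.472,-.431,.009],.08)
print(status.get_obs()["ft_force"])
effector.set_gripper(.05,40); o=status.get_obs(); print(o["gripper_width"],o["ft_force"])
bot.move_l([.472,-.431,.06],.1); bot.move_l([.472,-.431,.25],.2); o=status.get_obs(); print(o["gripper_width"],o["ft_force"],o["time_s"])
cv2.imwrite("pics/w2.png",optics.read_camera("wrist")[:,:,::-1])
cv2.imwrite("pics/s2.png",cv2.resize(optics.read_camera("scene"),None,fx=1.5,fy=1.5)[:,:,::-1])
E
```

```text
[-0.21445752  0.68493265 -0.10600207]
0.06333197114425362 [-0.6897819   1.70754788  5.92835545]
0.06355254238955468 [-0.59060784  0.15124884 -0.8677886 ] 7.8417
```

View pics/w2.png

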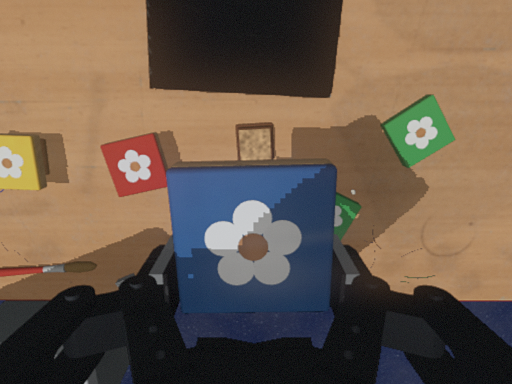

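View pics/s2.png

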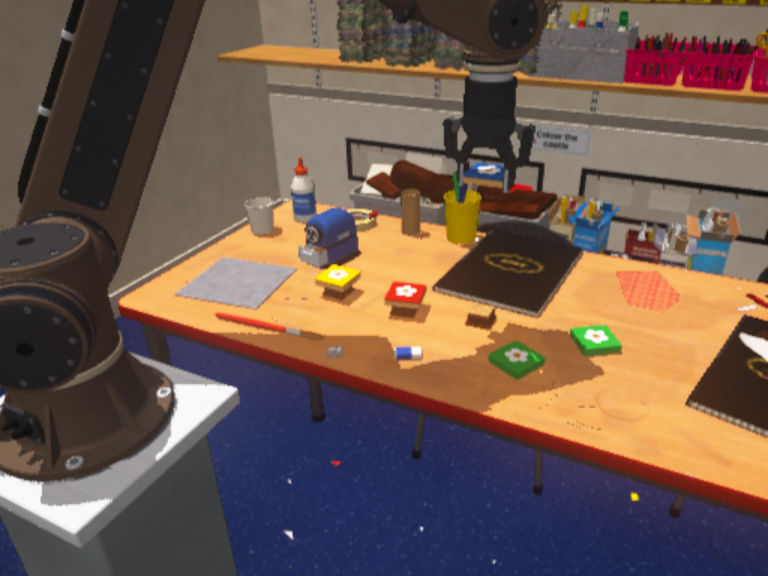

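```bash
python3 - <<'E'
from h import *
az=np.radians(247.85); R=ori(az,0,-1); d=R[:,2]
S=np.array([.439,.038,0]); T=S+.024*d
q=kin.ik(T+[0,0,.22],R); print(np.round(q,2), T, kin.ik(T+[0,0,.052],R))
bot.reach(T+[0,0,.22],R)
o=status.get_obs(); print(o["gripper_width"],o["ft_force"],o["time_s"])
c=optics.get_calibration("wrist"); print("cam in tool",o["orientation"].T@(-c["R"].T@c["t"]-o["eef_pos"]))
cv2.imwrite("pics/s3.png",cv2.resize(optics.read_camera("scene"),None,fx=1.5,fy=1.5)[:,:,::-1])
cv2.imwrite("pics/t3.png",cv2.resize(optics.read_camera("top"),None,fx=1.5,fy=1.5)[:,:,::-1])
E
```

```text
[ 0.33  0.81  1.84 -0.91  1.89  1.19] [0.42995122 0.0157712  0.        ] [ 0.3336766   1.10274009  1.79834046 -0.86497926  1.72856325  1.3884986 ]
0.06314302797905318 [-0.13039227  0.26533908 -1.1584008 ] 9.65
cam in tool [ 0.07416135  0.00247524 -0.14187617]
```

View pics/s3.png

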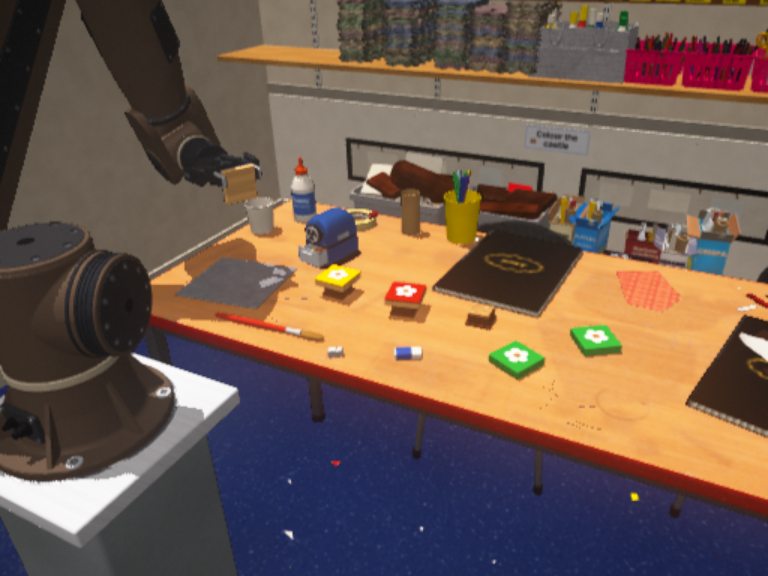

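View pics/t3.png

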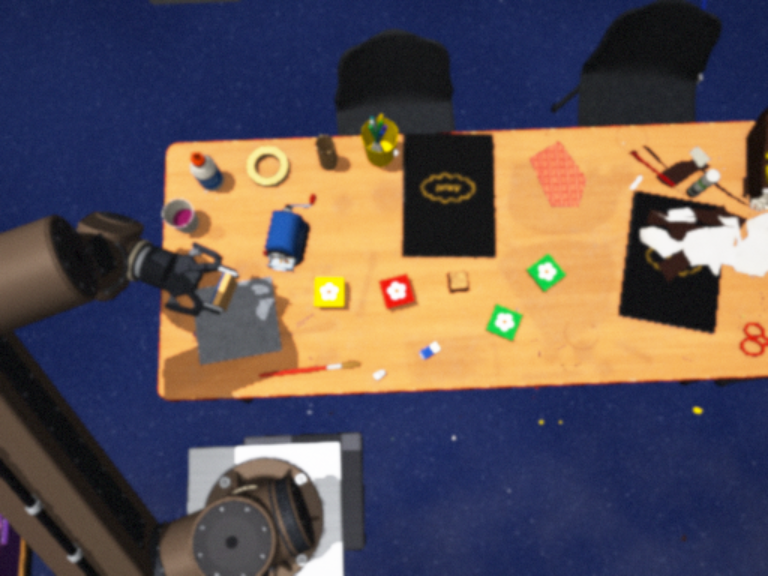

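Both views show the tile held upright with its bare face on the far side from the gripper: scene (238,184), top (227,288). The wrist would hang just over the table edge, so I'll place it a little further left on the mat with a 7° tilt for clearance.

```bash
python3 - <<'E'
from h import *
az=np.radians(247.85); R=ori(az,np.radians(-7),-1)
C=np.array([.431,.068,.0357]); T=C+.024*R[:,2]-.017*R[:,0]; print(T)
bot.reach(T+[0,0,.08],R)
f0=status.get_obs()["ft_force"]; e0=status.get_obs()["joint_efforts"]
cv2.imwrite("pics/s4a.png",cv2.resize(optics.read_camera("scene")[80:230,60:260],None,fx=4,fy=4)[:,:,::-1])
bot.move_l(T+[0,0,.008],.12)
z=.008
while z>-.006:
    z-=.001; bot.move_l(T+[0,0,z],.03)
    o=status.get_obs(); df=o["ft_force"]-f0
    if df[2]>3: break
print(z,df,np.round(o["joint_efforts"]-e0,1),o["time_s"],o["eef_pos"])
cv2.imwrite("pics/s4.png",cv2.resize(optics.read_camera("scene")[80:230,60:260],None,fx=4,fy=4)[:,:,::-1])
cv2.imwrite("pics/t4.png",cv2.resize(optics.read_camera("top")[100:260,60:260],None,fx=3.5,fy=3.5)[:,:,::-1])
E
```

```text
[0.42123754 0.04401801 0.04964842]
-0.001 [-0.20247268 -0.69392157  3.74870689] [-0.9 -3.   3.   0.2 -0.5 -0.2] 13.2583 [0.42122021 0.0440175  0.0489202 ]
```

View pics/s4.png

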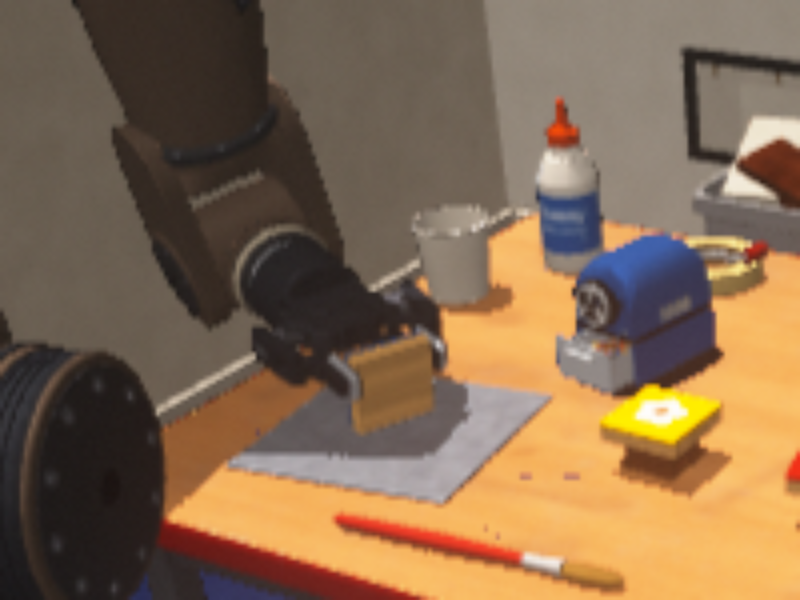

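View pics/t4.png

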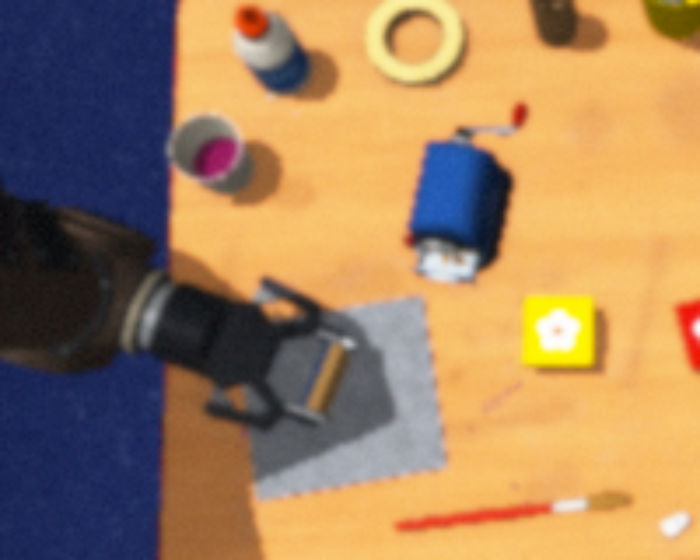

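```bash
python3 - <<'E'
from h import *
az=np.radians(247.85); R=ori(az,np.radians(-1),-1)
d=np.array([np.cos(az),np.sin(az),0])
C=np.array([.431,.068,.0350])+.004*d; T=C+.024*R[:,2]-.017*R[:,0]-[0,0,.0002]
bot.move_l(T,.03,R)
o=status.get_obs(); print(o["ft_force"],o["eef_pos"],T)
effector.set_gripper(.085); bot.sleep(.2)
cv2.imwrite("pics/s5a.png",cv2.resize(optics.read_camera("scene")[80:230,60:260],None,fx=4,fy=4)[:,:,::-1])
bot.move_l(T-.09*R[:,2],.15)
o=status.get_obs(); print(o["ft_force"],o["time_s"])
cv2.imwrite("pics/s5.png",cv2.resize(optics.read_camera("scene")[80:230,60:260],None,fx=4,fy=4)[:,:,::-1])
cv2.imwrite("pics/t5.png",cv2.resize(optics.read_camera("top")[100:260,60:260],None,fx=3.5,fy=3.5)[:,:,::-1])
E
```

```text
[-0.54384134 -1.87300208  2.58173374] [0.42020515 0.04161222 0.051052  ] [0.4203326  0.04179499 0.05137855]
[ 0.30886958 -0.47535265 -0.68505163] 14.9833
```

View pics/s5.png

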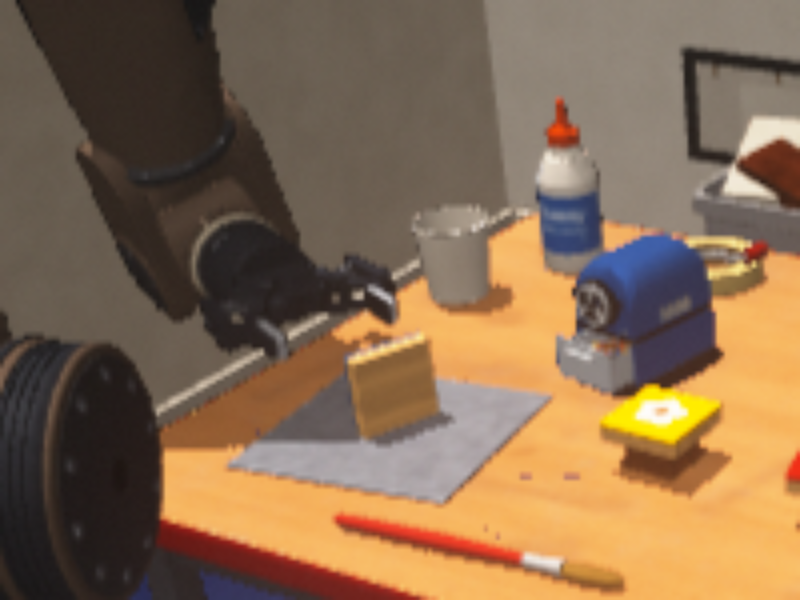

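View pics/t5.png

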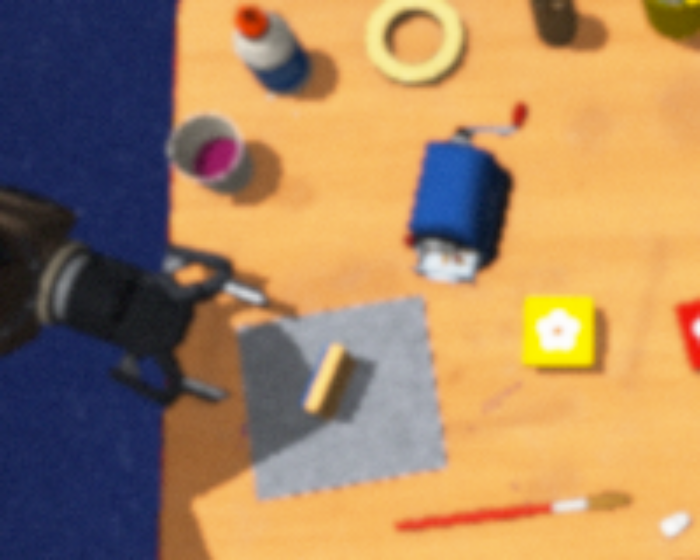

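The tile stands freely on its edge on the mat (scene crop (395,390), top crop (327,378)). Now I'll tip it toward the painted side with closed fingers pushing on the bare face.

```bash
python3 - <<'E'
from h import *
az=np.radians(247.85); d=np.array([np.cos(az),np.sin(az),0])
C=np.array([.4295,.064,0])
A=C+.040*d+[0,0,.048]; B=C-.006*d+[0,0,.048]
best=None; cur=status.get_obs()["joints"]
for el in(-80,-75,-70):
  for s in(1,-1):
    R=ori(np.radians(157.85),np.radians(el),s)
    qs=[kin.ik(p,R) for p in(A,B,A+[0,0,.17])]
    if all(q is not None for q in qs):
        c=np.abs(qs[0]-cur).max(); print(el,s,np.round(qs[0],2),c)
        if best is None or c<best[0]-.2: best=(c,R)
R=best[1]
p=status.get_obs()["eef_pos"]; bot.move_l(p+[0,0,.2],.25)
effector.set_gripper(0.0,20)
bot.reach(A+[0,0,.17],R)
bot.move_l(A,.12)
o=status.get_obs(); print(o["time_s"],o["eef_pos"],A,o["ft_force"])
cv2.imwrite("pics/s6.png",cv2.resize(optics.read_camera("scene")[80:230,60:260],None,fx=4,fy=4)[:,:,::-1])
E
```

```text
-80 1 [-0.12  0.57  2.14  0.08  0.6  -1.38] 2.6712968478642134
-80 -1 [-0.12  0.57  2.14  0.08  0.6   1.77] 1.2625176017581747
-75 1 [-0.13  0.6   2.09  0.1   0.71 -1.4 ] 2.6969779477250255
-75 -1 [-0.13  0.6   2.09  0.1   0.71  1.74] 1.1547104050251007
-70 1 [-0.15  0.62  2.05  0.11  0.82 -1.42] 2.7157451518918325
-70 -1 [-0.15  0.62  2.05  0.11  0.82  1.72] 1.0508599028894694
19.2417 [0.41460073 0.02694401 0.04840469] [0.41441869 0.026952   0.048     ] [-0.59086785 -0.63448178 -0.2907508 ]
```

View pics/s6.png

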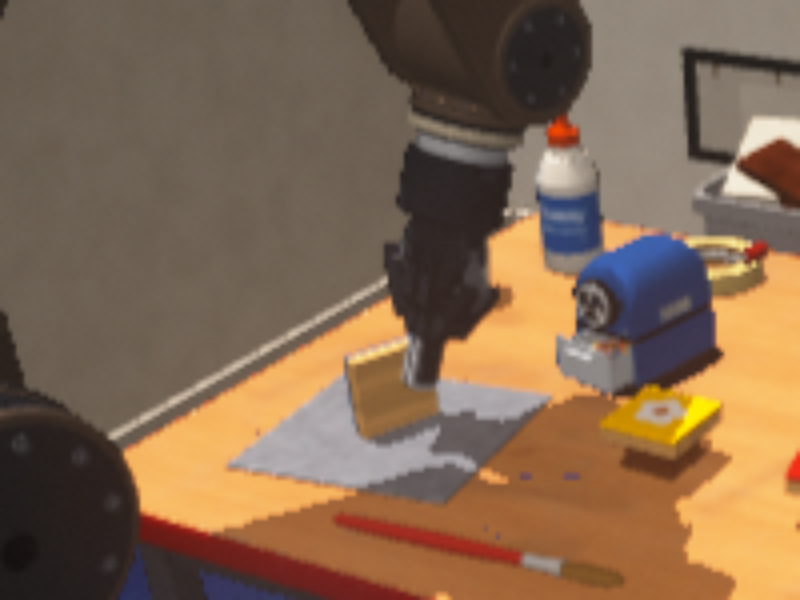

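The closed fingers are beside the standing tile's bare face, at crop (422,365). Pushing now.

```bash
python3 - <<'E'
from h import *
az=np.radians(247.85); d=np.array([np.cos(az),np.sin(az),0])
C=np.array([.4295,.064,0])
bot.move_l(C+[0,0,.048]-.006*d,.05); bot.sleep(.4)
cv2.imwrite("pics/s7a.png",cv2.resize(optics.read_camera("scene")[80:230,60:260],None,fx=4,fy=4)[:,:,::-1])
p=status.get_obs()["eef_pos"]; print(status.get_obs()["ft_force"])
E
```

```text
[ 0.26425048  0.62370002 -0.04197782]
```

View pics/s7a.png

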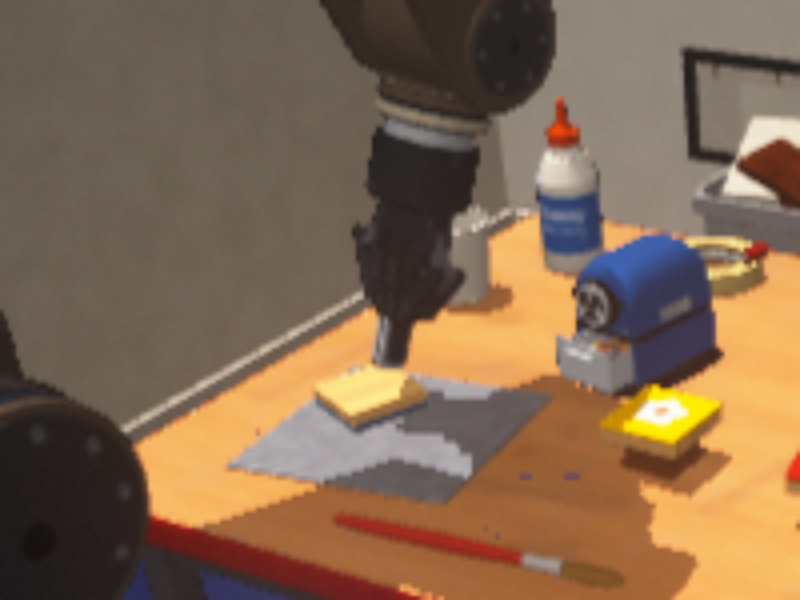

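It tipped over with the bare face up. I'll raise the arm clear and measure where the tile lies.

```bash
python3 - <<'E'
from h import *
p=status.get_obs()["eef_pos"]; bot.move_l(p+[0,0,.15],.2)
bot.set_joints([-.9,.3,1.5,0,1.3,0.])
im=optics.read_camera("top"); s=optics.read_camera("scene")
cv2.imwrite("pics/t8.png",cv2.resize(im[150:250,100:300],None,fx=4,fy=4)[:,:,::-1])
cv2.imwrite("pics/s8.png",cv2.resize(s[80:230,60:310],None,fx=3,fy=3)[:,:,::-1])
for n,i,w in(("top",im,(132,190,184,236)),("scene",s,(118,160,195,205))):
    c=quad(i,(8,90,90),(28,255,255),w,3); print(n,cv2.boundingRect(c),rect(n,c,.019))
mc=np.array([.4198,.0616]); M=np.radians(7.85)
c=quad(im,(8,90,90),(28,255,255),(132,190,184,236),3); P=np.array(rect("top",c,.019)[0])/1000-mc
print("mat frame",P@[np.cos(M),np.sin(M)],P@[-np.sin(M),np.cos(M)])
for k,lo,hi,w in(("red",(0,190,60),(6,255,255),(248,178,282,212)),("yellow",(22,180,120),(35,255,255),(200,178,240,210))):
    print(k,rect("top",quad(im,lo,hi,w),.041))
o=status.get_obs(); print(o["time_s"],o["ft_force"],o["eef_pos"])
E
```

```text
top (133, 195, 19, 21) ((445.4725341796875, 108.75701141357422), (45.237369537353516, 60.74225997924805), 64.0244369506836)
scene (118, 160, 77, 45) ((432.4398498535156, 83.11944580078125), (285.2431945800781, 238.8154296875), 24.71669578552246)
mat frame 0.03187266747257921 0.0432087468558113Traceback (most recent call last):
  File "<stdin>", line 13, in <module>
  File "h.py", line 11, in quad
    return max(cs,key=cv2.contourArea)
ValueError: max() iterable argument is empty
```

View pics/t8.png

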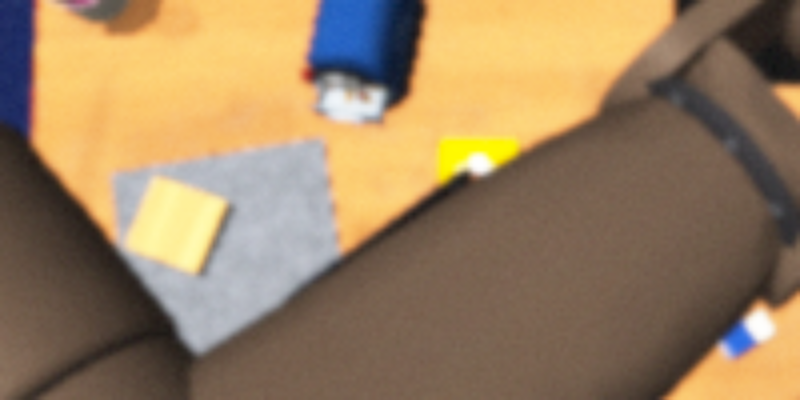

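View pics/s8.png

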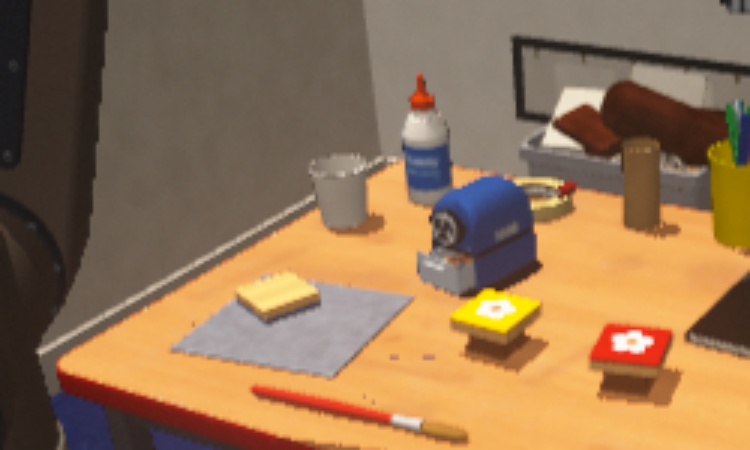

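The tile lies flat, bare face up, wholly on the mat, with corners in the top crop at (158,178), (230,207), (198,275) and (127,247). The mask's window cut the tile short, so I'll recompute from those corners and check the other tiles before handing in.

```bash
python3 - <<'E'
from h import *
Q=np.array([(158,178),(230,207),(198,275),(127,247)])/4+[100,150]
W=np.array([ray("top",q,.019)[:2] for q in Q]); print(W,np.linalg.norm(np.roll(W,1,0)-W,axis=1))
M=np.radians(7.85); P=W.mean(0)-[.4198,.0616]; print("mat frame",P@[np.cos(M),np.sin(M)],P@[-np.sin(M),np.cos(M)])
im=optics.read_camera("scene")
for k,lo,hi,w in(("red",(0,190,60),(8,255,255),(252,183,290,205)),("yellow",(22,180,120),(35,255,255),(205,172,245,196))):
    print(k,rect("scene",quad(im,lo,hi,w),.041))
o=status.get_obs(); print(o["time_s"],o["ft_force"],o["eef_pos"],o["joint_vel"].max())
E
```

```text
[[0.48055946 0.11604604]
 [0.45376318 0.05654899]
 [0.39838411 0.08206391]
 [0.42389104 0.14031747]] [0.06164748 0.06525289 0.06097419 0.06359309]
mat frame 0.024241273020082818 0.03415327587372226
red ((464.2312316894531, -294.32794189453125), (67.56563568115234, 63.236976623535156), 13.218631744384766)
yellow ((470.84820556640625, -146.15313720703125), (63.93329620361328, 68.97491455078125), 88.0211410522461)
23.6917 [0.47313743 0.11179888 0.04482334] [ 0.40911045 -0.4085158   0.36666041] 0.0013312761094941778
```

Tile sides measure 61–65 mm and its centre is at (24, 34) mm in the mat frame, inside the limits. Red and yellow are where they started, and the arm is free at z = 0.37 m.

```bash
python3 -c "
from station import bot; bot.hand_in()"
```

```text
the job is handed in; nothing more can be done
```

The blue tile now lies on the grey mat with its bare wooden face up, and the job is handed in; the interface gives no verdict. I gripped it by its edges with the tool pointing down, turned it upright, and set it on its edge on the mat at about 3.7 N contact. Then I let go and tipped it over with the closed fingers.

**Last checks, at about 24 s on the clock:**
- **Blue tile:** it lies flat and wholly on the mat in the top and scene pictures. Its centre is about (24, 34) mm from the mat's centre, within the 70 and 75 mm limits, and its sides measured 61–65 mm.
- **Red and yellow tiles:** they measure within about 5 mm of where they started. That compares top-camera readings at the start with scene-camera readings at the end, so camera differences are included.
- **Arm:** it was clear of everything, at about 0.37 m up, with wrist forces near zero.

**Checks that failed or disagreed:**
- The first wrist-camera outline caught the floor, so I redid it with a tighter window.
- In the final picture the colour mask cut the top-view outline of the blue tile short (45 x 61 mm) and missed it in the scene view. I took the centre from its four corners read off the picture by eye instead.
- In the final top view the arm hid the red tile and part of the yellow one, so I checked both in the scene view.

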